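Put three leftover containers back in their own drip trays

TASK

On the sorting bench of the waste depot each of three containers stands in another one's drip tray. Move them so that the spray can stands in the middle of the round tray, the paint tin in the middle of the square tray and the jerrycan in the middle of the oblong tray, lengthwise along it; the black rubber mat is free for parking one on the way. Keep the containers upright, set them down rather than drop them, let go of them, and leave the pump bottle, the amber bottle and the brush where they are.

Things in the scene. Friction and masses are not known exactly. Their poses are not given: they have to be found in the camera images.
- spray_can: Loose aerosol can of bare aluminium with a black cap: upright cylinder 52 mm in diameter up to 108 mm height, then a shoulder and a 37 mm wide cap, 134 mm tall in all; 0.15 to 0.31 kg. Origin: centre of its underside, z up. Can be gripped across its straight wall at any height below 100 mm. At the start it stands in the square tray.
- paint_tin: Loose closed paint tin of bare steel: upright cylinder 62 mm in diameter (65 mm at the thin lid bead, looks only), 101 mm tall, flat lid, no cap or handle; 0.24 to 0.49 kg. Origin: centre of its underside, z up. Can be gripped across its wall at any height below 95 mm. At the start it stands in the oblong tray.
- jerrycan: Loose small white plastic jerrycan: box 72 mm long (its x axis) by 46 mm wide (its y axis) by 104 mm high, with a black screw cap (25 mm wide, top at 126 mm) over its +x end and a carrying handle (a thin arch along x, top at 126 mm) over its -x end; 0.2 to 0.39 kg. Origin: centre of its underside, z up. Grip it across the 46 mm width, for example 80 mm above its underside. At the start it stands in the round tray, turned anyhow.
- round_tray: Round grey plastic drip tray, 112 mm outside and about 100 mm inside diameter. Fixed to the bench. Origin: centre of its underside, z up; its inner floor is 4 mm above the bench and the top of its rim 12 mm above the bench. Home of the spray can.
- square_tray: Square grey plastic drip tray, 108 mm by 108 mm outside, 98 mm inside. Fixed to the bench. Origin: centre of its underside, z up; its inner floor is 4 mm above the bench and the top of its rim 12 mm above the bench. Home of the paint tin.
- oblong_tray: Oblong grey plastic drip tray, 140 mm long (its x axis) by 94 mm wide (its y axis) outside, 130 mm by 84 mm inside. Fixed to the bench. Origin: centre of its underside, z up; its inner floor is 4 mm above the bench and the top of its rim 12 mm above the bench. Home of the jerrycan.
- spare_mat: Flat ribbed black rubber mat without a rim, 110 mm by 110 mm, 4 mm thick, lying fixed on the bench, empty at the start: the free spot. Origin: centre of its underside, z up (its top is 4 mm above the bench).
- pump_bottle: Bystander: clear round bottle 60 mm in diameter with a white pump head, 162 mm tall, standing loose at the left side. Origin: centre of its underside.
- amber_bottle: Bystander: small round amber bottle 44 mm in diameter, 85 mm tall, standing loose at the right side. Origin: centre of its underside.
- brush: Bystander: loose brush about 200 mm long lying on the bench at the far side, beyond the trays. Origin: on its underside near its middle.
There are look-alikes about, which are no part of the job. What is shaped like the paint_tin but purple is not meant. What is shaped like the square_tray but pink is not meant.

How it is judged:
By the outcome, as a careful person would: the job done as asked, in the order asked, and still so for the second after the job is handed in, with the robot touching nothing.
It also fails if it takes over 112 s, if anything falls off the work surface, if the arm or the gripper's body presses on something with over 40 N, if the wrist force passes 120 N, or if a joint passes its speed limit or range.

ROBOT

A 6-joint arm with a two-finger parallel gripper is mounted at the origin on the work surface. World frame = base frame: x ahead of the robot, y to its left, z up, the work surface at z = 0. Lengths are in m, angles in rad, forces in N, time in s.
With the tool pointing down it reaches from about 0.325 to 0.9 m from the base axis. Payload 6.1 kg.
Tool frame: the origin (TCP) lies midway between the tips of the shut fingers; the grasp point (between the pads) lies 19 mm behind it; z points along the fingers, y is the direction in which the jaws open and shut (so a half turn about z gives the same grasp; the last joint's range is limited). The gripper opens to 87 mm and grips with 3 to 60 N. Pads are 19 mm wide; open, the fingers measure 117 mm over their backs; the gripper's body (75 mm by 190 mm) begins 51 mm behind the grasp point.
Start: joints at [-1.438, 0.22, 1.526, -0, 1.395, -0.126], TCP at [0.16, -0.604, 0.223] pointing down, gripper open.
Joint ranges: [-2.98, 2.98], [-0.91, 2.08], [0.09, 2.57], [-1.24, 4.39], [0.2, 2.65], [-2.68, 2.68]. Speed limits (rad/s): [2.57, 2.57, 3.01, 3.14, 3.14, 3.14].

INTERFACE

Orientations are given as a unit quaternion [x, y, z, w].
In Python, from bench import env gives the robot as it stands. The module is installed in compiled form; this text tells all that it offers.
- The arm moves only by the tool carry_out, never from a script. Its argument "motion" is a list of rows, each an object of numbers: "gripper": the opening in per cent of the stroke, from 0 (shut) to 100 (fully open); "tx", "ty", "tz": the shift along the tool's x, y, z in cm; "rx", "ry", "rz": the turn, a rotation vector about the tool's x, y, z in degrees. A call has 1 to 5 rows; each row is the pose to reach, as a shift and turn from the pose commanded when the call began, along the tool's axes at that moment; what a row does not reach only later rows make up. A row lasts 1/10 s, in which the tool goes at most 50 mm and 8.59 degrees, less where a joint would pass 70% of its speed; a pose out of reach is approached as far as the arm can. A call with a gripper value outside its range is refused whole. The fingers move at their own pace and stop on an object; the grip force is fixed at half the most. Time passes only in rows, so rows that repeat a pose let the fingers close. It gives the time, the measured TCP pose, the force and the opening at its end, in the units of the state.
- env.get_state(): the state, without advancing time (a new reading comes with each control period).
- env.camera(name): name is "side" or "top"; returns a dict with "frame" (384x512x3 uint8, red, green, blue), "intrinsics" (3x3 intrinsics, pixels), "rvec" (rotation vector, rad) and "tvec" (3), from world to camera coordinates, as OpenCV has them. Camera axes: x right, y down, z forward; pixel columns grow to the right and rows downward; lengths in m; the calibration is good to about 2 mm. A picture is of the moment at which its call begins. There is no depth.
- env.sign_off(): hands the job in, once; it reports no verdict.
Trained networks look in a picture, given as the dict that the camera call returned (one of the last four; its "shot" number tells which), for a name from the list of things; names that differ only in an ending like _2 or _b are one class to them, and where a whole thing is asked for, a point or a joint stands for the part that bears it (a point fixed in the world has none). Each returns a list of dicts, best first, with "score" (0 to 1); they miss things now and then, are a little off and sometimes report something else, mostly with a low value. They report only what shows in the picture. A call takes as long as a camera call. They do not tell look-alikes from the thing itself.
- env.find_in(query, picture): "rect" ([left, top, right, bottom] in pixels, round what is visible of it).
- env.masks_of(query, picture): "pixels" (384x512 bool, what is visible of it) and "rect" ([left, top, right, bottom] in pixels, round what is visible of it).
- env.pinpoint(query, picture): "pixel" ([column, row] in pixels: a listed point, or the origin of a listed thing).
The state is a dict: "t": time; "joints": joint angles; "joint_velocities": joint speeds; "joint_torque": joint torques, N m; "tool_pos": TCP position; "eef_rot": TCP orientation; "contact_force": force on the tool from outside, world axes, zero at the start; "wrist_torque": the same for the moment, N m; "grip_width": finger opening in m.
Only numpy, scipy, OpenCV 4.12 (cv2) and the standard library are available. Lean on these libraries where they do the work, as an engineer would, in place of code of your own. Each camera call takes 0.05 s, during which the arm holds its last target.

## Working session

There is one attempt and no reset: what is moved stays moved. The work goes in short steps, Python scripts to look and compute and a tool call to move; the robot and the scene stay as the last step left them, time stands still between calls to the robot, and variables do not carry over. Pictures are saved under pics/ and viewed, and the job is handed in when it is done.

Besides the shell and the picture viewer there is one more tool, called after "Emit:" as name([rows], argument=value, ...), one row to a line, values as JSON. carry_out: Moves the arm, as the interface text tells. Its arguments: {"type":"object","properties":{"motion":{"type":"array"}},"required":["motion"]}

```bash
mkdir -p pics; python3 - <<'E'
from bench import env
import cv2,pickle
s=env.get_state();print({k:s[k] for k in('t','tool_pos','eef_rot','grip_width')})
for n in('top','side'):
    c=env.camera(n);pickle.dump(c,open(f'{n}0.pkl','wb'))
    cv2.imwrite(f'pics/{n}0.png',cv2.resize(c['frame'][:,:,::-1],(768,576)))
    print(n,c['intrinsics'],c['rvec'],c['tvec'])
    for q in['spray_can','paint_tin','jerrycan','round_tray','square_tray','oblong_tray','spare_mat']:
        print(q,[(round(r['score'],2),[round(float(v)) for v in r['pixel']]) for r in env.pinpoint(q,c)])
E
```

```text
{'t': 0.0, 'tool_pos': array([ 0.15987949, -0.60357341,  0.22144284]), 'eef_rot': array([ 9.91639779e-01,  1.29033503e-01,  7.10787440e-06, -9.50448373e-04]), 'grip_width': 0.08699506387209165}
top [[358.96858953   0.         255.87181853]
 [  0.         358.96858953 201.3278673 ]
 [  0.           0.           1.        ]] [ 2.17344347 -2.12405068  0.2137589 ] [-0.02261706  0.56787931  1.02091173]
spray_can [(0.61, [312, 237])]
paint_tin [(0.75, [271, 184]), (0.69, [316, 162])]
jerrycan [(0.69, [164, 184])]
round_tray [(0.75, [169, 183])]
square_tray [(0.67, [309, 235]), (0.57, [354, 285])]
oblong_tray [(0.83, [272, 189])]
spare_mat [(0.56, [224, 230])]
side [[425.66958787   0.         253.08120385]
 [  0.         425.66958787 185.33466232]
 [  0.           0.           1.        ]] [ 0.04941298 -2.86887203  1.21252487] [0.55616977 0.02205083 1.30171041]
spray_can [(0.8, [279, 152])]
paint_tin [(0.93, [210, 146]), (0.9, [232, 176])]
jerrycan [(0.72, [220, 259])]
round_tray [(0.89, [223, 260]), (0.55, [230, 176])]
square_tray [(0.74, [278, 157]), (0.56, [318, 129])]
oblong_tray [(0.84, [233, 177]), (0.68, [278, 158])]
spare_mat [(0.92, [277, 211])]
```

View pics/top0.png

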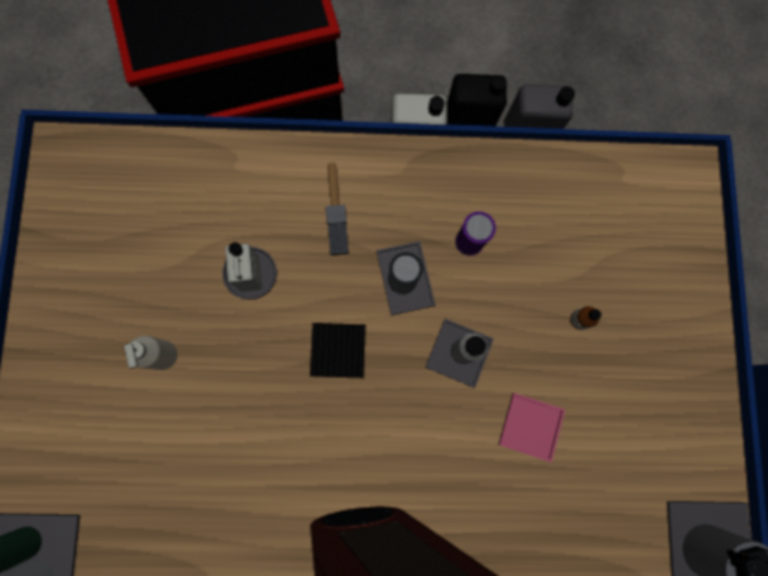

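View pics/side0.png

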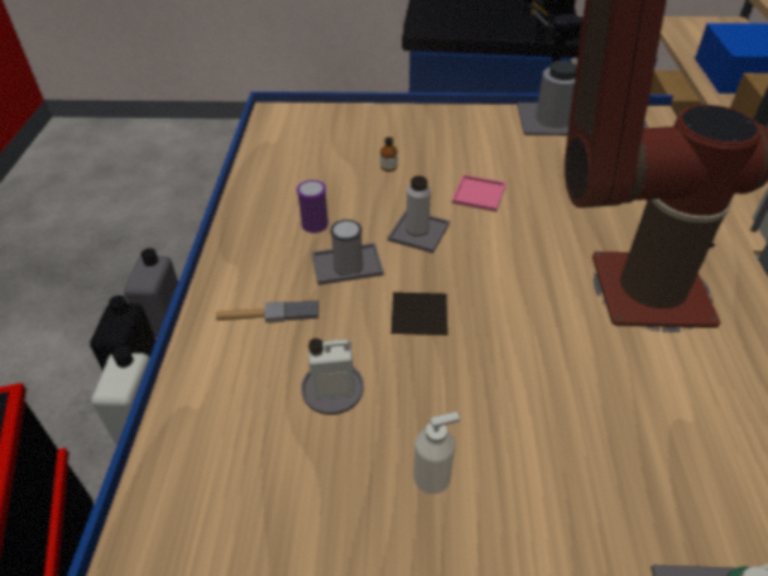

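```bash
cat > h.py <<'E'
import numpy as np,cv2
from scipy.optimize import minimize
def ngon(d,z0,z1,n=40):
    a=np.linspace(0,2*np.pi,n,False);r=d/2
    return np.array([[r*np.cos(t),r*np.sin(t),z] for z in(z0,z1) for t in a])
def box(l,w,z0,z1,cx=0):
    return np.array([[cx+sx*l/2,sy*w/2,z] for z in(z0,z1) for sx in(-1,1) for sy in(-1,1)])
M={'spray_can':[ngon(.052,0,.108),ngon(.037,.1,.134),np.r_[ngon(.052,.108,.108),ngon(.037,.113,.113)]],
'paint_tin':[ngon(.062,0,.101),ngon(.065,.097,.101)],
'jerrycan':[box(.072,.046,0,.104),ngon(.025,.1,.126)+[.021,0,0],box(.036,.010,.1,.126,-.016)],
'round_tray':[ngon(.112,0,.012)],'square_tray':[box(.108,.108,0,.012)],'oblong_tray':[box(.14,.094,0,.012)],
'spare_mat':[box(.11,.11,0,.004)],'pump_bottle':[ngon(.06,0,.11)],'amber_bottle':[ngon(.044,0,.06),ngon(.02,.05,.085)]}
S=4
def proj(c,P):
    return cv2.projectPoints(np.asarray(P,float),np.asarray(c['rvec']),np.asarray(c['tvec']),np.asarray(c['intrinsics']),None)[0][:,0]
def ray(c,px,z):
    R=cv2.Rodrigues(np.asarray(c['rvec'],float))[0];t=np.asarray(c['tvec'])
    d=R.T@np.linalg.inv(c['intrinsics'])@np.array([px[0],px[1],1.]);o=-R.T@t
    return o+d*(z-o[2])/d[2]
def render(c,name,p,z0,sh=3):
    x,y,th=p;im=np.zeros((384*S,512*S),np.uint8)
    R=np.array([[np.cos(th),-np.sin(th),0],[np.sin(th),np.cos(th),0],[0,0,1]])
    for m in M[name]:
        q=proj(c,m@R.T+[x,y,z0])
        h=cv2.convexHull(((q+.5)*S*16-8).astype(np.float32))
        cv2.fillPoly(im,[np.round(h).astype(np.int32)],1,shift=4)
    return cv2.resize(im.astype(np.float32),(512,384),interpolation=cv2.INTER_AREA)
def iou(views,name,p,z0):
    v=[]
    for c,m,ig in views:
        r=render(c,name,p,z0)*(~ig);mm=m&~ig
        v.append(np.minimum(r,mm).sum()/np.maximum(r,mm).sum())
    return v
def fit(views,name,p0,z0,yaws):
    best=None
    for y in yaws:
        f=lambda p:-sum(iou(views,name,(p[0]*.01,p[1]*.01,p[2]*.2),z0))
        s0=np.array([p0[0]*100,p0[1]*100,y/.2])
        r=minimize(f,s0,method='Nelder-Mead',options=dict(initial_simplex=[s0,s0+[.6,0,0],s0+[0,.6,0],s0+[0,0,.8]],xatol=.005,fatol=1e-4,maxiter=200))
        if best is None or r.fun<best[0]: best=(r.fun,(r.x[0]*.01,r.x[1]*.01,r.x[2]*.2))
    return best[1],[round(float(i),3) for i in iou(views,name,best[1],z0)]
E
cat > m1.py <<'E'
from bench import env
import cv2,pickle,numpy as np
from h import *
cs={n:env.camera(n) for n in('top','side')}
near={'spray_can':((312,237),(279,152)),'paint_tin':((271,184),(232,176)),'jerrycan':((164,184),(220,259)),'round_tray':((169,183),(223,260)),'square_tray':((309,235),(278,157)),'oblong_tray':((272,189),(233,177)),'spare_mat':((224,230),(277,211))}
masks={}
for q in near:
    for (n,c),p in zip(cs.items(),near[q]):
        best=None
        for r in env.masks_of(q,c):
            ys,xs=np.nonzero(r['pixels']);
            if len(xs)==0: continue
            d=np.hypot(xs.mean()-p[0],ys.mean()-p[1])
            if d<25 and (best is None or d<best[0]): best=(d,r)
        if best: masks[q,n]=best[1]['pixels'];print(q,n,round(best[0],1),round(best[1]['score'],2),masks[q,n].sum())
        else: print(q,n,'MISSING')
pickle.dump((cs,masks),open('m1.pkl','wb'))
for n,c in cs.items():
    im=c['frame'][:,:,::-1].copy()
    for i,q in enumerate(near):
        if (q,n) in masks:
            k,_=cv2.findContours(masks[q,n].astype(np.uint8),0,2);
            cv2.drawContours(im,k,-1,[(0,0,255),(0,255,0),(255,0,0),(0,255,255),(255,255,0),(255,0,255),(255,255,255)][i],1)
    cr=im[145:265,140:365] if n=='top' else im[110:285,190:345]
    s=min(780/cr.shape[1],590/cr.shape[0]);raw=c['frame'][:,:,::-1][145:265,140:365] if n=='top' else c['frame'][:,:,::-1][110:285,190:345]
    cv2.imwrite(f'pics/{n}_m.png',cv2.resize(cr,None,fx=s,fy=s));cv2.imwrite(f'pics/{n}_r.png',cv2.resize(raw,None,fx=s,fy=s,interpolation=2))
E
python3 m1.py
```

```text
spray_can top 4.8 0.63 398
spray_can side 14.2 0.59 566
paint_tin top 3.3 0.96 520
paint_tin side 11.9 0.82 722
jerrycan top 6.1 0.74 619
jerrycan side MISSING
round_tray top 2.1 0.64 433
round_tray side 5.0 0.95 545
square_tray top 7.3 0.75 834
square_tray side 2.2 0.64 516
oblong_tray top 3.0 0.77 850
oblong_tray side 2.2 0.74 592
spare_mat top 3.2 0.97 1329
spare_mat side 3.2 0.86 1027
```

View pics/top_m.png

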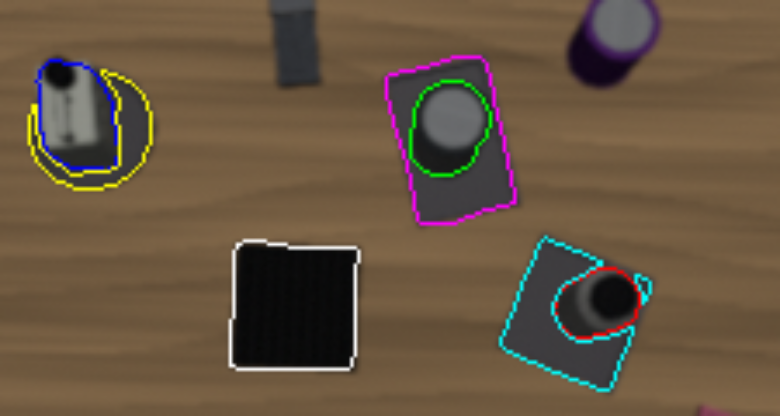

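View pics/side_m.png

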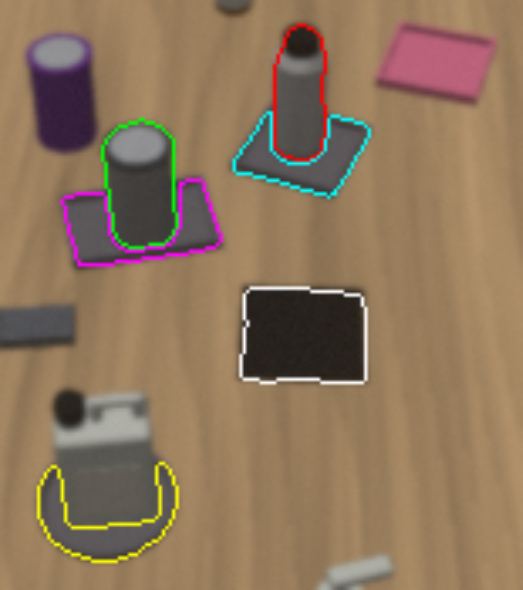

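View pics/top_r.png

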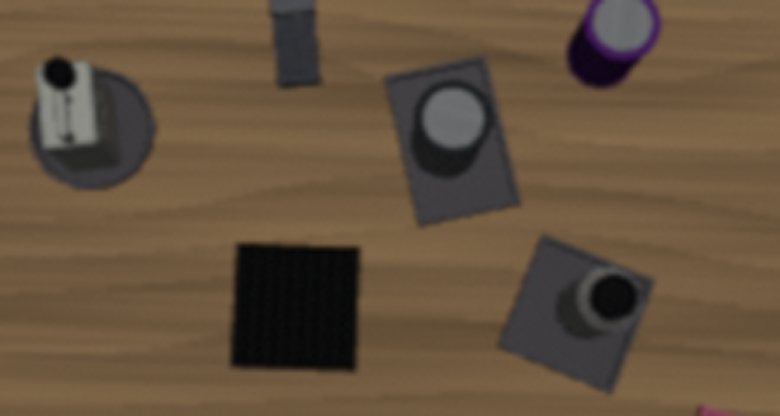

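View pics/side_r.png

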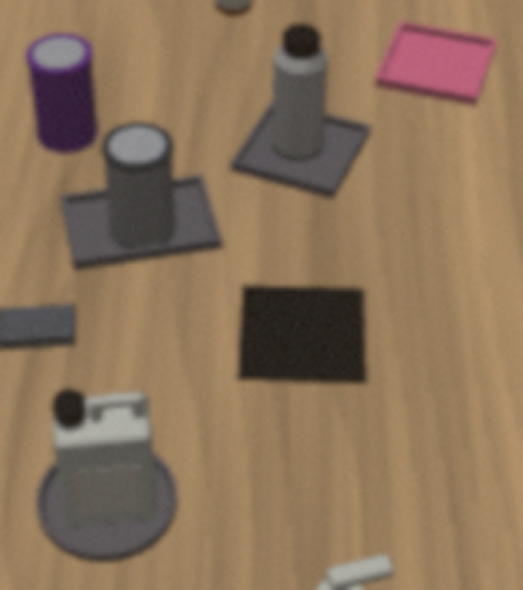

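The steel tin is at top (271,184) in the oblong tray; the purple one at (316,162) is the look-alike. The grey square tray is at (309,235) under the spray can; the pink one at (354,285) is not meant. The crop confirms both.

```bash
cat > f1.py <<'E'
from bench import env
import pickle
from h import *
cs,masks=pickle.load(open('m1.pkl','rb'))
c=env.camera('side')
for thing in('jerrycan',):
    for r in env.masks_of(thing,c):
        ys,xs=np.nonzero(r['pixels']);print(r['score'],xs.mean(),ys.mean(),len(xs))
        if abs(xs.mean()-220)<15 and abs(ys.mean()-245)<25: masks[thing,'side']=r['pixels']
for nm in('pump_bottle','amber_bottle','brush'):
    for n in cs:
        c=env.camera(n);print(nm,n,[(round(r['score'],2),ray(c,r['pixel'],0)[:2].round(3)) for r in env.pinpoint(nm,c)])
Z=np.zeros((384,512),bool)
k=np.ones((3,3),np.uint8)
res={}
for q,z0,occ,g,yaws in[('spray_can',.004,None,((312,237)),[0]),('paint_tin',.004,None,(271,187),[0]),
 ('jerrycan',.004,None,(168,186),np.arange(0,6.28,.8)),
 ('round_tray',0,'jerrycan',(167,183),[0]),('square_tray',0,'spray_can',(307,236),[.3,-.3,.7]),('oblong_tray',0,'paint_tin',(271,187),[.3,-.3]),('spare_mat',0,None,(225,233),[0])]:
    for vs in(['top','side'],['top'],['side']):
        V=[]
        for n in vs:
            if (q,n) not in masks: continue
            ig=Z
            if occ and (occ,n) in masks: ig=cv2.dilate(masks[occ,n].astype(np.uint8),k).astype(bool)
            V.append((cs[n],masks[q,n],ig))
        if not V: continue
        p,i=fit(V,q,ray(cs['top'],g,z0)[:2],z0,yaws)
        if len(vs)==2: res[q]=p
        print(q,vs,np.round(p,4),i)
pickle.dump(res,open('res.pkl','wb'))
E
python3 f1.py
```

```text
0.58 220.64964788732394 245.67781690140845 1136
pump_bottle top [(0.62, array([0.459, 0.421]))]
pump_bottle side [(0.65, array([0.629, 0.266]))]
amber_bottle top [(0.69, array([ 0.546, -0.421]))]
amber_bottle side [(0.69, array([ 0.564, -0.421]))]
brush top [(0.89, array([0.769, 0.097]))]
brush side [(0.92, array([0.783, 0.095]))]
spray_can ['top', 'side'] [ 0.4787 -0.1731 -0.4574] [0.954, 0.927]
spray_can ['top'] [ 0.4785 -0.1727 -0.4598] [0.956]
spray_can ['side'] [ 0.4786 -0.1743 -0.1261] [0.928]
paint_tin ['top', 'side'] [ 0.6253 -0.0466  0.1044] [0.961, 0.938]
paint_tin ['top'] [ 0.6253 -0.0461 -0.1081] [0.961]
paint_tin ['side'] [ 0.6252 -0.0496 -0.127 ] [0.956]
jerrycan ['top', 'side'] [0.6276 0.2685 6.4583] [0.888, 0.948]
jerrycan ['top'] [0.6257 0.2684 0.2172] [0.895]
jerrycan ['side'] [0.6277 0.2696 0.1779] [0.952]
round_tray ['top', 'side'] [0.6299 0.2688 0.1338] [0.891, 0.849]
round_tray ['top'] [0.6299 0.2701 0.2535] [0.905]
round_tray ['side'] [0.6306 0.2647 0.1102] [0.914]
square_tray ['top', 'side'] [ 0.4738 -0.1653 -0.3759] [0.928, 0.925]
square_tray ['top'] [ 0.4734 -0.1641 -0.3637] [0.932]
square_tray ['side'] [ 0.4746 -0.1676  1.196 ] [0.94]
oblong_tray ['top', 'side'] [ 0.628  -0.0532  0.2485] [0.912, 0.896]
oblong_tray ['top'] [ 0.6286 -0.0528  0.252 ] [0.913]
oblong_tray ['side'] [ 0.6286 -0.0549  0.2378] [0.909]
spare_mat ['top', 'side'] [ 0.4748  0.0822 -0.0162] [0.962, 0.949]
spare_mat ['top'] [0.475  0.0833 0.0039] [0.969]
spare_mat ['side'] [ 0.4742  0.0816 -0.027 ] [0.951]
```

```bash
cat > g.py <<'E'
import sys,numpy as np
from bench import env
from scipy.spatial.transform import Rotation as R
x,y,z,psi=map(float,sys.argv[1:5])
s=env.get_state();r=R.from_quat(s['eef_rot']);m=r.as_matrix()
T=np.c_[[np.cos(psi),np.sin(psi),0],[np.sin(psi),-np.cos(psi),0],[0,0,-1]]
d=m.T@(np.array([x,y,z])-s['tool_pos'])*100
print('t',round(s['t'],2),'pos',s['tool_pos'].round(4),'psi',round(np.arctan2(m[1,0],m[0,0]),4),'w',round(s['grip_width'],4),'F',np.round(s['contact_force'],1))
print('tx,ty,tz cm',d.round(2),'rot deg',np.degrees(R.from_matrix(m.T@T).as_rotvec()).round(2))
E
python3 g.py .4787 -.1731 .20 .25
python3 - <<'E'
import pickle,sys
sys.path.insert(0,'.')
from h import *
c=pickle.load(open('top0.pkl','rb'))
print(ray(c,(316,162),0))
E
```

```text
t 2.3 pos [ 0.1599 -0.6042  0.2225] psi 0.2588 w 0.0869 F [-0.2  0.7 -0.3]
tx,ty,tz cm [ 41.85 -33.51   2.25] rot deg [-0.    0.    0.51]
[ 0.7083578  -0.20020107  0.        ]
```

Emit:
carry_out([
  {"gripper": 100,"tx": 2.5,"ty": -2,"tz": 0},
  {"gripper": 100,"tx": 6,"ty": -4.8,"tz": 0},
  {"gripper": 100,"tx": 9.5,"ty": -7.6,"tz": 0},
  {"gripper": 100,"tx": 13,"ty": -10.4,"tz": 0},
  {"gripper": 100,"tx": 16.5,"ty": -13.2,"tz": 0},
])

```text
validation failed for argument at $.mo...
```

Emit:
carry_out([
  {"gripper": 100,"tx": 3.5,"ty": -2.8,"tz": 0},
  {"gripper": 100,"tx": 7,"ty": -5.6,"tz": 0},
  {"gripper": 100,"tx": 10.5,"ty": -8.4,"tz": 0},
  {"gripper": 100,"tx": 14,"ty": -11.2,"tz": 0},
  {"gripper": 100,"tx": 17.5,"ty": -14,"tz": 0},
])

```text
validation failed for argument at $.mo...
```

Emit:
carry_out([
  {"gripper": 100,"tx": 3.5,"ty": -2.8,"tz": 0},
  {"gripper": 100,"tx": 6,"ty": -5,"tz": 0},
  {"gripper": 100,"tx": 7.8,"ty": -6.2,"tz": 0.5},
  {"gripper": 100,"tx": 7.8,"ty": -6.2,"tz": 1},
  {"gripper": 100,"tx": 7.8,"ty": -6.2,"tz": 1},
])

```text
validation failed for argument at $.mo...
```

```bash
python3 g.py .4787 -.1731 .078 .25
```

```text
t 2.3 pos [ 0.1599 -0.6042  0.2225] psi 0.2588 w 0.0869 F [-0.2  0.7 -0.3]
tx,ty,tz cm [ 41.85 -33.51  14.45] rot deg [-0.    0.    0.51]
```

Emit:
carry_out([
  {"gripper": 100,"tx": 2.5,"ty": -2,"tz": 0,"rx": 0,"ry": 0,"rz": 0},
  {"gripper": 100,"tx": 6,"ty": -4.8,"tz": 0,"rx": 0,"ry": 0,"rz": 0},
  {"gripper": 100,"tx": 9.5,"ty": -7.6,"tz": 0,"rx": 0,"ry": 0,"rz": 0},
  {"gripper": 100,"tx": 13,"ty": -10.4,"tz": 0,"rx": 0,"ry": 0,"rz": 0},
  {"gripper": 100,"tx": 16.5,"ty": -13.2,"tz": 0,"rx": 0,"ry": 0,"rz": 0},
])

```text
t: 2.8
tool_pos: [0.2864, -0.4329, 0.2226]
eef_rot: [0.992, 0.129, 0.0, 0.0]
contact_force: [0.7, 0.1, 0.2]
grip_width: 0.0872
```

Emit:
carry_out([
  {"gripper": 100,"tx": 3.5,"ty": -2.8,"tz": 0,"rx": 0,"ry": 0,"rz": 0},
  {"gripper": 100,"tx": 7,"ty": -5.6,"tz": 0,"rx": 0,"ry": 0,"rz": 0},
  {"gripper": 100,"tx": 10.5,"ty": -8.4,"tz": 0,"rx": 0,"ry": 0,"rz": 0},
  {"gripper": 100,"tx": 14,"ty": -11.2,"tz": 0,"rx": 0,"ry": 0,"rz": 0},
  {"gripper": 100,"tx": 17.5,"ty": -14,"tz": 0,"rx": 0,"ry": 0,"rz": 0.5},
])

```text
t: 3.3
tool_pos: [0.4199, -0.2527, 0.2229]
eef_rot: [0.992, 0.125, 0.0, 0.0]
contact_force: [0.8, -0.3, -0.2]
grip_width: 0.0867
```

Emit:
carry_out([
  {"gripper": 100,"tx": 3.5,"ty": -2.8,"tz": 0,"rx": 0,"ry": 0,"rz": 0},
  {"gripper": 100,"tx": 6,"ty": -5,"tz": 0,"rx": 0,"ry": 0,"rz": 0},
  {"gripper": 100,"tx": 7.8,"ty": -6.3,"tz": 0.5,"rx": 0,"ry": 0,"rz": 0},
  {"gripper": 100,"tx": 7.8,"ty": -6.3,"tz": 1.5,"rx": 0,"ry": 0,"rz": 0},
  {"gripper": 100,"tx": 7.8,"ty": -6.3,"tz": 2,"rx": 0,"ry": 0,"rz": 0},
])

```text
t: 3.8
tool_pos: [0.4785, -0.1735, 0.2014]
eef_rot: [0.992, 0.125, -0.001, -0.0]
contact_force: [-0.4, 0.1, -0.1]
grip_width: 0.0871
```

```bash
python3 g.py .4787 -.1731 .078 .25
```

```text
t 3.8 pos [ 0.4785 -0.1735  0.2014] psi 0.2515 w 0.0871 F [-0.4  0.1 -0.1]
tx,ty,tz cm [ 0.05 -0.03 12.34] rot deg [-0.03  0.08  0.08]
```

Emit:
carry_out([
  {"gripper": 100,"tx": 0,"ty": 0,"tz": 3,"rx": 0,"ry": 0,"rz": 0},
  {"gripper": 100,"tx": 0,"ty": 0,"tz": 6,"rx": 0,"ry": 0,"rz": 0},
  {"gripper": 100,"tx": 0,"ty": 0,"tz": 9,"rx": 0,"ry": 0,"rz": 0},
  {"gripper": 100,"tx": 0,"ty": 0,"tz": 11.5,"rx": 0,"ry": 0,"rz": 0},
  {"gripper": 100,"tx": 0,"ty": 0,"tz": 12.3,"rx": 0,"ry": 0,"rz": 0},
])

```text
t: 4.3
tool_pos: [0.476, -0.1739, 0.0762]
eef_rot: [0.992, 0.124, -0.002, -0.002]
contact_force: [0.1, -0.4, 0.0]
grip_width: 0.0869
```

Emit:
carry_out([
  {"gripper": 60,"tx": 0,"ty": 0,"tz": 0,"rx": 0,"ry": 0,"rz": 0},
  {"gripper": 50,"tx": 0,"ty": 0,"tz": 0,"rx": 0,"ry": 0,"rz": 0},
  {"gripper": 40,"tx": 0,"ty": 0,"tz": 0,"rx": 0,"ry": 0,"rz": 0},
  {"gripper": 30,"tx": 0,"ty": 0,"tz": 0,"rx": 0,"ry": 0,"rz": 0},
  {"gripper": 30,"tx": 0,"ty": 0,"tz": 0,"rx": 0,"ry": 0,"rz": 0},
])

```text
t: 4.8
tool_pos: [0.4796, -0.1742, 0.0805]
eef_rot: [0.992, 0.125, 0.001, 0.001]
contact_force: [0.5, -0.6, -0.2]
grip_width: 0.055
```

```bash
python3 g.py .475 .0822 .142 .25
```

```text
t 4.8 pos [ 0.4796 -0.1742  0.0805] psi 0.2502 w 0.055 F [ 0.5 -0.6 -0.2]
tx,ty,tz cm [  5.91 -24.95  -6.17] rot deg [ 0.07 -0.07  0.01]
```

Emit:
carry_out([
  {"gripper": 20,"tx": 0,"ty": 0,"tz": 0,"rx": 0,"ry": 0,"rz": 0},
  {"gripper": 0,"tx": 0,"ty": 0,"tz": 0,"rx": 0,"ry": 0,"rz": 0},
  {"gripper": 0,"tx": 0,"ty": 0,"tz": 0,"rx": 0,"ry": 0,"rz": 0},
  {"gripper": 0,"tx": 0,"ty": 0,"tz": 0,"rx": 0,"ry": 0,"rz": 0},
  {"gripper": 0,"tx": 0,"ty": 0,"tz": 0,"rx": 0,"ry": 0,"rz": 0},
])

```text
t: 5.3
tool_pos: [0.4796, -0.1743, 0.0803]
eef_rot: [0.992, 0.125, 0.001, 0.0]
contact_force: [-0.5, -1.3, 6.0]
grip_width: 0.0514
```

```bash
python3 g.py .475 .0822 .142 .25
```

```text
t 5.3 pos [ 0.4796 -0.1743  0.0803] psi 0.2501 w 0.0514 F [-0.5 -1.3  6. ]
tx,ty,tz cm [  5.91 -24.96  -6.19] rot deg [ 0.06 -0.06  0.01]
```

Emit:
carry_out([
  {"gripper": 0,"tx": 0,"ty": 0,"tz": -0.5,"rx": 0,"ry": 0,"rz": 0},
  {"gripper": 0,"tx": 0,"ty": 0,"tz": -2,"rx": 0,"ry": 0,"rz": 0},
  {"gripper": 0,"tx": 0,"ty": 0,"tz": -4,"rx": 0,"ry": 0,"rz": 0},
  {"gripper": 0,"tx": 0.3,"ty": -1.2,"tz": -5.5,"rx": 0,"ry": 0,"rz": 0},
  {"gripper": 0,"tx": 0.9,"ty": -4,"tz": -6,"rx": 0,"ry": 0,"rz": 0},
])

```text
t: 5.8
tool_pos: [0.4787, -0.1336, 0.1413]
eef_rot: [0.992, 0.123, 0.001, 0.001]
contact_force: [0.1, -0.7, -2.4]
grip_width: 0.0516
```

Emit:
carry_out([
  {"gripper": 0,"tx": 0.7,"ty": -3,"tz": 0,"rx": 0,"ry": 0,"rz": 0},
  {"gripper": 0,"tx": 1.4,"ty": -6,"tz": 0,"rx": 0,"ry": 0,"rz": 0},
  {"gripper": 0,"tx": 2.1,"ty": -9,"tz": 0,"rx": 0,"ry": 0,"rz": 0},
  {"gripper": 0,"tx": 2.8,"ty": -12,"tz": 0,"rx": 0,"ry": 0,"rz": 0},
  {"gripper": 0,"tx": 3.5,"ty": -15,"tz": 0,"rx": 0,"ry": 0,"rz": 0},
])

```text
t: 6.3
tool_pos: [0.4735, 0.0232, 0.1392]
eef_rot: [0.992, 0.125, -0.001, -0.0]
contact_force: [1.2, 0.1, -1.9]
grip_width: 0.0514
```

Emit:
carry_out([
  {"gripper": 0,"tx": 0.7,"ty": -3,"tz": 0,"rx": 0,"ry": 0,"rz": 0},
  {"gripper": 0,"tx": 1.2,"ty": -5,"tz": 0,"rx": 0,"ry": 0,"rz": 0},
  {"gripper": 0,"tx": 1.5,"ty": -6,"tz": 0,"rx": 0,"ry": 0,"rz": 0},
  {"gripper": 0,"tx": 1.5,"ty": -6,"tz": 0,"rx": 0,"ry": 0,"rz": 0},
  {"gripper": 0,"tx": 1.5,"ty": -6,"tz": 0,"rx": 0,"ry": 0,"rz": 0},
])

```text
t: 6.8
tool_pos: [0.474, 0.0827, 0.1394]
eef_rot: [0.992, 0.125, -0.0, 0.0]
contact_force: [0.4, -0.7, -2.5]
grip_width: 0.0513
```

```bash
python3 g.py .475 .0822 .0803 .25
```

```text
t 6.8 pos [0.474  0.0827 0.1394] psi 0.2506 w 0.0513 F [ 0.4 -0.7 -2.5]
tx,ty,tz cm [0.08 0.07 5.91] rot deg [0.02 0.03 0.04]
```

Emit:
carry_out([
  {"gripper": 0,"tx": 0,"ty": 0,"tz": 2,"rx": 0,"ry": 0,"rz": 0},
  {"gripper": 0,"tx": 0,"ty": 0,"tz": 4,"rx": 0,"ry": 0,"rz": 0},
  {"gripper": 0,"tx": 0,"ty": 0,"tz": 5,"rx": 0,"ry": 0,"rz": 0},
  {"gripper": 0,"tx": 0,"ty": 0,"tz": 5.5,"rx": 0,"ry": 0,"rz": 0},
  {"gripper": 0,"tx": 0,"ty": 0,"tz": 5.8,"rx": 0,"ry": 0,"rz": 0},
])

```text
t: 7.3
tool_pos: [0.4744, 0.0824, 0.0814]
eef_rot: [0.992, 0.124, -0.0, 0.0]
contact_force: [-0.7, 0.9, -2.5]
grip_width: 0.0514
```

Emit:
carry_out([
  {"gripper": 0,"tx": 0,"ty": 0,"tz": 0,"rx": 0,"ry": 0,"rz": 0},
  {"gripper": 0,"tx": 0,"ty": 0,"tz": 0.1,"rx": 0,"ry": 0,"rz": 0},
  {"gripper": 0,"tx": 0,"ty": 0,"tz": 0.1,"rx": 0,"ry": 0,"rz": 0},
])

```text
t: 7.6
tool_pos: [0.4748, 0.083, 0.0811]
eef_rot: [0.992, 0.125, 0.001, 0.0]
contact_force: [0.1, 0.5, -2.6]
grip_width: 0.0511
```

```bash
python3 g.py .475 .0822 .0803 .25
```

```text
t 7.6 pos [0.4748 0.083  0.0811] psi 0.2502 w 0.0511 F [ 0.1  0.5 -2.6]
tx,ty,tz cm [0.   0.08 0.08] rot deg [ 0.02 -0.06  0.01]
```

Not quite touching yet (−2.6 N is the can's weight); nudge down.

Emit:
carry_out([
  {"gripper": 0,"tx": 0,"ty": 0,"tz": 0.1,"rx": 0,"ry": 0,"rz": 0},
  {"gripper": 0,"tx": 0,"ty": 0,"tz": 0.1,"rx": 0,"ry": 0,"rz": 0},
])

```text
t: 7.8
tool_pos: [0.4749, 0.083, 0.0803]
eef_rot: [0.992, 0.125, 0.001, 0.0]
contact_force: [-0.7, -1.0, 2.0]
grip_width: 0.0513
```

Contact. Release and rise.

Emit:
carry_out([
  {"gripper": 70,"tx": 0,"ty": 0,"tz": 0,"rx": 0,"ry": 0,"rz": 0},
  {"gripper": 100,"tx": 0,"ty": 0,"tz": 0,"rx": 0,"ry": 0,"rz": 0},
  {"gripper": 100,"tx": 0,"ty": 0,"tz": 0,"rx": 0,"ry": 0,"rz": 0},
  {"gripper": 100,"tx": 0,"ty": 0,"tz": 0,"rx": 0,"ry": 0,"rz": 0},
  {"gripper": 100,"tx": 0,"ty": 0,"tz": 0,"rx": 0,"ry": 0,"rz": 0},
])

```text
t: 8.3
tool_pos: [0.4743, 0.0829, 0.0795]
eef_rot: [0.992, 0.125, -0.0, -0.0]
contact_force: [-1.2, -0.5, 0.1]
grip_width: 0.0822
```

Emit:
carry_out([
  {"gripper": 100,"tx": 0,"ty": 0,"tz": -1,"rx": 0,"ry": 0,"rz": 0},
  {"gripper": 100,"tx": 0,"ty": 0,"tz": -4,"rx": 0,"ry": 0,"rz": 0},
  {"gripper": 100,"tx": 0,"ty": 0,"tz": -7,"rx": 0,"ry": 0,"rz": 0},
  {"gripper": 100,"tx": 0,"ty": 0,"tz": -9,"rx": 0,"ry": 0,"rz": 0},
  {"gripper": 100,"tx": 0,"ty": 0,"tz": -10,"rx": 0,"ry": 0,"rz": 0},
])

```text
t: 8.8
tool_pos: [0.4757, 0.083, 0.1826]
eef_rot: [0.992, 0.125, 0.002, 0.0]
contact_force: [0.3, -0.0, 0.1]
grip_width: 0.0868
```

```bash
python3 g.py .6253 -.047 .18 .25
```

```text
t 8.8 pos [0.4757 0.083  0.1826] psi 0.2501 w 0.0868 F [ 0.3 -0.   0.1]
tx,ty,tz cm [11.28 16.3   0.32] rot deg [ 0.06 -0.24  0.01]
```

Emit:
carry_out([
  {"gripper": 100,"tx": 1.8,"ty": 2.6,"tz": 0,"rx": 0,"ry": 0,"rz": 0},
  {"gripper": 100,"tx": 4.6,"ty": 6.6,"tz": 0,"rx": 0,"ry": 0,"rz": 0},
  {"gripper": 100,"tx": 7.4,"ty": 10.6,"tz": 0,"rx": 0,"ry": 0,"rz": 0},
  {"gripper": 100,"tx": 9.9,"ty": 14.3,"tz": 0,"rx": 0,"ry": 0,"rz": 0},
  {"gripper": 100,"tx": 11.3,"ty": 16.3,"tz": 0,"rx": 0,"ry": 0,"rz": 0},
])

```text
t: 9.3
tool_pos: [0.6257, -0.0497, 0.1789]
eef_rot: [0.992, 0.124, -0.0, 0.0]
contact_force: [-0.1, 0.2, 0.3]
grip_width: 0.0871
```

Emit:
carry_out([
  {"gripper": 100,"tx": 0,"ty": 0,"tz": 1,"rx": 0,"ry": 0,"rz": 0},
  {"gripper": 100,"tx": 0,"ty": 0,"tz": 2,"rx": 0,"ry": 0,"rz": 0},
])

```text
t: 9.5
tool_pos: [0.6236, -0.0471, 0.1582]
eef_rot: [0.992, 0.124, -0.001, -0.0]
contact_force: [0.8, -0.6, -0.2]
grip_width: 0.0867
```

```bash
python3 g.py .6253 -.047 .055 .25
```

```text
t 9.5 pos [ 0.6236 -0.0471  0.1582] psi 0.2492 w 0.0867 F [ 0.8 -0.6 -0.2]
tx,ty,tz cm [ 0.18  0.05 10.32] rot deg [-0.06  0.08 -0.05]
```

Emit:
carry_out([
  {"gripper": 100,"tx": 0.1,"ty": 0,"tz": 3,"rx": 0,"ry": 0,"rz": 0},
  {"gripper": 100,"tx": 0.1,"ty": 0,"tz": 6,"rx": 0,"ry": 0,"rz": 0},
  {"gripper": 100,"tx": 0.1,"ty": 0,"tz": 8.5,"rx": 0,"ry": 0,"rz": 0},
  {"gripper": 100,"tx": 0.1,"ty": 0,"tz": 10,"rx": 0,"ry": 0,"rz": 0},
  {"gripper": 100,"tx": 0.1,"ty": 0,"tz": 10.3,"rx": 0,"ry": 0,"rz": 0},
])

```text
t: 10.0
tool_pos: [0.6223, -0.0454, 0.0536]
eef_rot: [0.992, 0.125, -0.003, -0.001]
contact_force: [0.2, 0.0, -0.2]
grip_width: 0.0871
```

Emit:
carry_out([
  {"gripper": 80,"tx": 0,"ty": 0,"tz": 0,"rx": 0,"ry": 0,"rz": 0},
  {"gripper": 70,"tx": 0,"ty": 0,"tz": 0,"rx": 0,"ry": 0,"rz": 0},
  {"gripper": 60,"tx": 0,"ty": 0,"tz": 0,"rx": 0,"ry": 0,"rz": 0},
  {"gripper": 50,"tx": 0,"ty": 0,"tz": 0,"rx": 0,"ry": 0,"rz": 0},
  {"gripper": 20,"tx": 0,"ty": 0,"tz": 0,"rx": 0,"ry": 0,"rz": 0},
])

```text
t: 10.5
tool_pos: [0.626, -0.0471, 0.0578]
eef_rot: [0.992, 0.125, 0.001, 0.0]
contact_force: [-0.7, 0.2, 4.2]
grip_width: 0.0615
```

Emit:
carry_out([
  {"gripper": 0,"tx": 0,"ty": 0,"tz": 0,"rx": 0,"ry": 0,"rz": 0},
  {"gripper": 0,"tx": 0,"ty": 0,"tz": 0,"rx": 0,"ry": 0,"rz": 0},
  {"gripper": 0,"tx": 0,"ty": 0,"tz": 0,"rx": 0,"ry": 0,"rz": 0},
])

```text
t: 10.8
tool_pos: [0.626, -0.0471, 0.0578]
eef_rot: [0.992, 0.125, 0.001, 0.0]
contact_force: [-0.7, -0.5, 5.2]
grip_width: 0.0617
```

```bash
python3 g.py .474 -.1655 .115 .25
```

```text
t 10.8 pos [ 0.626  -0.0471  0.0578] psi 0.2499 w 0.0617 F [-0.7 -0.5  5.2]
tx,ty,tz cm [-17.65   7.72  -5.74] rot deg [ 0.06 -0.11 -0.  ]
```

Emit:
carry_out([
  {"gripper": 0,"tx": 0,"ty": 0,"tz": -0.5,"rx": 0,"ry": 0,"rz": 0},
  {"gripper": 0,"tx": 0,"ty": 0,"tz": -2,"rx": 0,"ry": 0,"rz": 0},
  {"gripper": 0,"tx": 0,"ty": 0,"tz": -4,"rx": 0,"ry": 0,"rz": 0},
  {"gripper": 0,"tx": -1,"ty": 0.4,"tz": -5.5,"rx": 0,"ry": 0,"rz": 0},
  {"gripper": 0,"tx": -3.2,"ty": 1.4,"tz": -6,"rx": 0,"ry": 0,"rz": 0},
])

```text
t: 11.3
tool_pos: [0.5994, -0.0678, 0.1195]
eef_rot: [0.992, 0.126, 0.002, 0.0]
contact_force: [-0.3, -1.3, -1.7]
grip_width: 0.0616
```

Emit:
carry_out([
  {"gripper": 0,"tx": -3.2,"ty": 1.4,"tz": 0,"rx": 0,"ry": 0,"rz": 0},
  {"gripper": 0,"tx": -6.4,"ty": 2.8,"tz": 0,"rx": 0,"ry": 0,"rz": 0},
  {"gripper": 0,"tx": -9.6,"ty": 4.2,"tz": 0,"rx": 0,"ry": 0,"rz": 0},
  {"gripper": 0,"tx": -12.4,"ty": 5.4,"tz": 0,"rx": 0,"ry": 0,"rz": 0},
  {"gripper": 0,"tx": -14.4,"ty": 6.3,"tz": 0,"rx": 0,"ry": 0,"rz": 0},
])

```text
t: 11.8
tool_pos: [0.4718, -0.1656, 0.1169]
eef_rot: [0.992, 0.124, -0.0, -0.0]
contact_force: [0.0, -0.1, -2.5]
grip_width: 0.0612
```

Emit:
carry_out([
  {"gripper": 0,"tx": 0,"ty": 0,"tz": 0,"rx": 0,"ry": 0,"rz": 0},
  {"gripper": 0,"tx": 0,"ty": 0,"tz": 0,"rx": 0,"ry": 0,"rz": 0},
  {"gripper": 0,"tx": 0,"ty": 0,"tz": 0,"rx": 0,"ry": 0,"rz": 0},
])

```text
t: 12.1
tool_pos: [0.4743, -0.1646, 0.117]
eef_rot: [0.992, 0.125, 0.0, 0.0]
contact_force: [0.2, -0.1, -2.7]
grip_width: 0.0614
```

```bash
python3 g.py .474 -.1655 .0578 .25
```

```text
t 12.1 pos [ 0.4743 -0.1646  0.117 ] psi 0.2504 w 0.0614 F [ 0.2 -0.1 -2.7]
tx,ty,tz cm [-0.06  0.08  5.92] rot deg [ 0.01 -0.05  0.02]
```

Emit:
carry_out([
  {"gripper": 0,"tx": 0,"ty": 0.1,"tz": 2,"rx": 0,"ry": 0,"rz": 0},
  {"gripper": 0,"tx": 0,"ty": 0.1,"tz": 4,"rx": 0,"ry": 0,"rz": 0},
  {"gripper": 0,"tx": 0,"ty": 0.1,"tz": 5.2,"rx": 0,"ry": 0,"rz": 0},
  {"gripper": 0,"tx": 0,"ty": 0.1,"tz": 5.6,"rx": 0,"ry": 0,"rz": 0},
  {"gripper": 0,"tx": 0,"ty": 0.1,"tz": 5.8,"rx": 0,"ry": 0,"rz": 0},
])

```text
t: 12.6
tool_pos: [0.4741, -0.1655, 0.0583]
eef_rot: [0.992, 0.125, -0.0, -0.0]
contact_force: [-0.6, 0.5, -2.1]
grip_width: 0.0615
```

Emit:
carry_out([
  {"gripper": 0,"tx": 0,"ty": 0,"tz": 0,"rx": 0,"ry": 0,"rz": 0},
  {"gripper": 0,"tx": 0,"ty": 0,"tz": 0.1,"rx": 0,"ry": 0,"rz": 0},
  {"gripper": 0,"tx": 0,"ty": 0,"tz": 0.1,"rx": 0,"ry": 0,"rz": 0},
])

```text
t: 12.9
tool_pos: [0.4744, -0.1662, 0.0582]
eef_rot: [0.992, 0.125, 0.001, 0.0]
contact_force: [0.2, 1.3, -2.2]
grip_width: 0.0615
```

Emit:
carry_out([
  {"gripper": 0,"tx": 0,"ty": 0,"tz": 0.1,"rx": 0,"ry": 0,"rz": 0},
  {"gripper": 0,"tx": 0,"ty": 0,"tz": 0.1,"rx": 0,"ry": 0,"rz": 0},
])

```text
t: 13.1
tool_pos: [0.4744, -0.1662, 0.0578]
eef_rot: [0.992, 0.125, 0.0, 0.0]
contact_force: [-1.7, 0.7, 4.9]
grip_width: 0.0618
```

Emit:
carry_out([
  {"gripper": 80,"tx": 0,"ty": 0,"tz": 0,"rx": 0,"ry": 0,"rz": 0},
  {"gripper": 100,"tx": 0,"ty": 0,"tz": 0,"rx": 0,"ry": 0,"rz": 0},
  {"gripper": 100,"tx": 0,"ty": 0,"tz": 0,"rx": 0,"ry": 0,"rz": 0},
  {"gripper": 100,"tx": 0,"ty": 0,"tz": 0,"rx": 0,"ry": 0,"rz": 0},
  {"gripper": 100,"tx": 0,"ty": 0,"tz": 0,"rx": 0,"ry": 0,"rz": 0},
])

```text
t: 13.6
tool_pos: [0.4738, -0.1659, 0.0564]
eef_rot: [0.992, 0.125, -0.0, -0.0]
contact_force: [0.5, -0.4, 0.6]
grip_width: 0.0859
```

Emit:
carry_out([
  {"gripper": 100,"tx": 0,"ty": 0,"tz": -2,"rx": 0,"ry": 0,"rz": 0},
  {"gripper": 100,"tx": 0,"ty": 0,"tz": -5,"rx": 0,"ry": 0,"rz": 0},
  {"gripper": 100,"tx": 0,"ty": 0,"tz": -8,"rx": 0,"ry": 0,"rz": 0},
  {"gripper": 100,"tx": 0,"ty": 0,"tz": -11,"rx": 0,"ry": 0,"rz": 0},
  {"gripper": 100,"tx": 0,"ty": 0,"tz": -14,"rx": 0,"ry": 0,"rz": 0},
])

```text
t: 14.1
tool_pos: [0.4737, -0.1658, 0.1976]
eef_rot: [0.992, 0.125, -0.0, -0.0]
contact_force: [0.2, -0.4, 0.0]
grip_width: 0.0871
```

```bash
python3 - <<'E'
from bench import env
import cv2
for n in('top','side'):
    c=env.camera(n)
    cv2.imwrite(f'pics/{n}_b.png',cv2.resize(c['frame'][:,:,::-1],(768,576)))
E
python3 g.py .6276 .2685 .195 .178
```

```text
t 14.2 pos [ 0.4765 -0.1673  0.2016] psi 0.2502 w 0.087 F [ 0.9  0.8 -0.5]
tx,ty,tz cm [ 25.42 -38.49   0.6 ] rot deg [ 0.32 -0.38  4.13]
```

View pics/side_b.png

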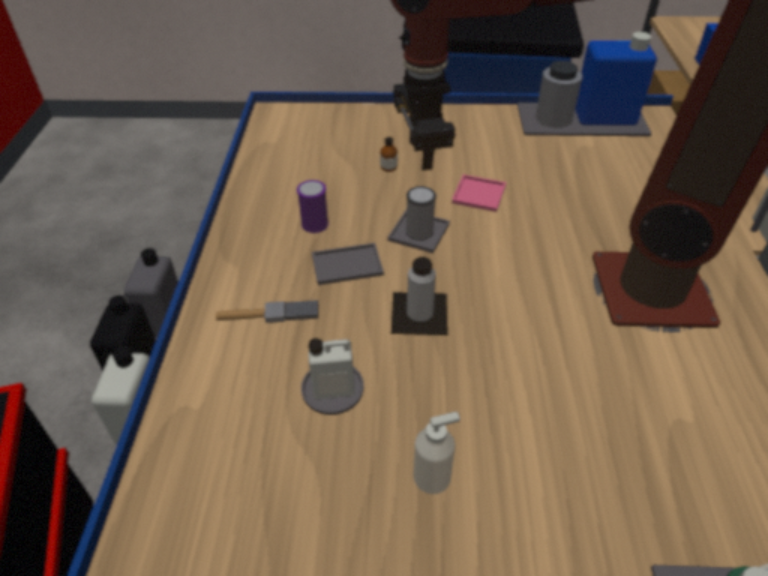

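The paint tin stands in the square tray (side ~420,212), the can on the mat (420,290), and the oblong tray (348,263) is empty.

Emit:
carry_out([
  {"gripper": 100,"tx": 1.5,"ty": -2.2,"tz": 0,"rx": 0,"ry": 0,"rz": 1},
  {"gripper": 100,"tx": 4,"ty": -6,"tz": 0,"rx": 0,"ry": 0,"rz": 2},
  {"gripper": 100,"tx": 6.5,"ty": -9.8,"tz": 0,"rx": 0,"ry": 0,"rz": 3},
  {"gripper": 100,"tx": 9,"ty": -13.6,"tz": 0,"rx": 0,"ry": 0,"rz": 4},
  {"gripper": 100,"tx": 11.5,"ty": -17.4,"tz": 0,"rx": 0,"ry": 0,"rz": 4.1},
])

```text
t: 14.7
tool_pos: [0.5421, 0.0329, 0.1956]
eef_rot: [0.996, 0.089, -0.0, -0.0]
contact_force: [0.3, -0.6, 0.2]
grip_width: 0.0869
```

```bash
python3 g.py .6276 .2685 .195 .178
```

```text
t 14.7 pos [0.5421 0.0329 0.1956] psi 0.1777 w 0.0869 F [ 0.3 -0.6  0.2]
tx,ty,tz cm [ 12.58 -21.68   0.05] rot deg [-0.01  0.05 -0.02]
```

Emit:
carry_out([
  {"gripper": 100,"tx": 2.3,"ty": -4,"tz": 0,"rx": 0,"ry": 0,"rz": 0},
  {"gripper": 100,"tx": 4.6,"ty": -8,"tz": 0,"rx": 0,"ry": 0,"rz": 0},
  {"gripper": 100,"tx": 6.9,"ty": -12,"tz": 0,"rx": 0,"ry": 0,"rz": 0},
  {"gripper": 100,"tx": 9.2,"ty": -16,"tz": 0,"rx": 0,"ry": 0,"rz": 0},
  {"gripper": 100,"tx": 11.2,"ty": -19.4,"tz": 0,"rx": 0,"ry": 0,"rz": 0},
])

```text
t: 15.2
tool_pos: [0.6178, 0.2443, 0.1951]
eef_rot: [0.996, 0.09, -0.001, 0.0]
contact_force: [0.8, -0.7, -0.3]
grip_width: 0.0869
```

Emit:
carry_out([
  {"gripper": 100,"tx": 1.4,"ty": -2.3,"tz": 0,"rx": 0,"ry": 0,"rz": 0},
  {"gripper": 100,"tx": 1.4,"ty": -2.3,"tz": 0,"rx": 0,"ry": 0,"rz": 0},
  {"gripper": 100,"tx": 1.4,"ty": -2.3,"tz": 0,"rx": 0,"ry": 0,"rz": 0},
])

```text
t: 15.5
tool_pos: [0.627, 0.2671, 0.1949]
eef_rot: [0.996, 0.09, -0.001, 0.0]
contact_force: [-0.4, -0.6, -1.3]
grip_width: 0.0874
```

```bash
python3 g.py .6276 .2685 .073 .178
cat > f2.py <<'E'
from bench import env
import sys
from h import *
Z=np.zeros((384,512),bool)
def run(jobs,views=('top','side')):
    cs={n:env.camera(n) for n in views}
    for q,p0,z0,yaws,occ in jobs:
        V=[];N=[]
        for n,c in cs.items():
            e=proj(c,[[*p0,z0+.03 if z0 else 0]])[0];best=None
            def pick(qq):
                b=None
                for r in env.masks_of(qq,c):
                    ys,xs=np.nonzero(r['pixels'])
                    if len(xs)==0: continue
                    d=np.hypot(xs.mean()-e[0],ys.mean()-e[1])
                    if d<22 and(b is None or d<b[0]): b=(d,r['pixels'])
                return b and b[1]
            m=pick(q)
            if m is None: print(q,n,'none');continue
            ig=Z
            if occ:
                o=pick(occ)
                if o is not None: ig=cv2.dilate(o.astype(np.uint8),np.ones((3,3),np.uint8)).astype(bool)
            V.append((c,m,ig));N.append(n)
        for i,v in enumerate(V):
            p,k=fit([v],q,p0,z0,yaws);print(q,N[i],np.round(p,4),k)
        if len(V)>1: p,k=fit(V,q,p0,z0,yaws);print(q,'both',np.round(p,4),k)
E
python3 - <<'E'
from f2 import run
run([('oblong_tray',(.628,-.053),0,[.25],None),('paint_tin',(.474,-.166),.004,[0],None),('square_tray',(.474,-.166),0,[-.37],'paint_tin'),('spray_can',(.475,.083),.004,[0],None)])
E
```

```text
t 15.5 pos [0.627  0.2671 0.1949] psi 0.1797 w 0.0874 F [-0.4 -0.6 -1.3]
tx,ty,tz cm [ 0.11 -0.13 12.19] rot deg [0.04 0.13 0.1 ]
oblong_tray top [ 0.6277 -0.0517  0.247 ] [0.941]
oblong_tray side [ 0.6261 -0.0547  0.265 ] [0.502]
oblong_tray both [ 0.6271 -0.0523  0.2355] [0.94, 0.495]
paint_tin top [ 0.4732 -0.1639  0.0552] [0.947]
paint_tin side [ 0.4738 -0.167   0.0406] [0.944]
paint_tin both [ 0.4733 -0.1639  0.0562] [0.947, 0.931]
square_tray top [ 0.4744 -0.1634 -0.3664] [0.912]
square_tray side [ 0.4746 -0.1686 -0.3768] [0.895]
square_tray both [ 0.4752 -0.1649 -0.3641] [0.904, 0.866]
spray_can top [0.4724 0.0839 0.1651] [0.96]
spray_can side [0.4736 0.0849 0.0902] [0.955]
spray_can both [0.4733 0.0839 0.2548] [0.951, 0.946]
```

Emit:
carry_out([
  {"gripper": 100,"tx": 0.1,"ty": -0.1,"tz": 3,"rx": 0,"ry": 0,"rz": 0},
  {"gripper": 100,"tx": 0.1,"ty": -0.1,"tz": 6,"rx": 0,"ry": 0,"rz": 0},
  {"gripper": 100,"tx": 0.1,"ty": -0.1,"tz": 9,"rx": 0,"ry": 0,"rz": 0},
  {"gripper": 100,"tx": 0.1,"ty": -0.1,"tz": 11.5,"rx": 0,"ry": 0,"rz": 0},
  {"gripper": 100,"tx": 0.1,"ty": -0.1,"tz": 12.4,"rx": 0,"ry": 0,"rz": 0},
])

```text
t: 16.6
tool_pos: [0.6262, 0.2675, 0.0688]
eef_rot: [0.996, 0.089, -0.003, 0.001]
contact_force: [-0.1, -0.2, -0.1]
grip_width: 0.0872
```

Emit:
carry_out([
  {"gripper": 70,"tx": 0,"ty": 0,"tz": 0,"rx": 0,"ry": 0,"rz": 0},
  {"gripper": 60,"tx": 0,"ty": 0,"tz": 0,"rx": 0,"ry": 0,"rz": 0},
  {"gripper": 50,"tx": 0,"ty": 0,"tz": 0,"rx": 0,"ry": 0,"rz": 0},
  {"gripper": 40,"tx": 0,"ty": 0,"tz": 0,"rx": 0,"ry": 0,"rz": 0},
  {"gripper": 0,"tx": 0,"ty": 0,"tz": 0,"rx": 0,"ry": 0,"rz": 0},
])

```text
t: 17.1
tool_pos: [0.6292, 0.2685, 0.0738]
eef_rot: [0.996, 0.089, 0.001, -0.0]
contact_force: [-0.2, 0.3, -0.2]
grip_width: 0.0549
```

Emit:
carry_out([
  {"gripper": 0,"tx": 0,"ty": 0,"tz": 0,"rx": 0,"ry": 0,"rz": 0},
  {"gripper": 0,"tx": 0,"ty": 0,"tz": 0,"rx": 0,"ry": 0,"rz": 0},
  {"gripper": 0,"tx": 0,"ty": 0,"tz": 0,"rx": 0,"ry": 0,"rz": 0},
  {"gripper": 0,"tx": 0,"ty": 0,"tz": 0,"rx": 0,"ry": 0,"rz": 0},
])

```text
t: 17.5
tool_pos: [0.6288, 0.2683, 0.0732]
eef_rot: [0.996, 0.089, 0.0, -0.0]
contact_force: [0.2, -0.6, 4.0]
grip_width: 0.0461
```

```bash
python3 g.py .628 -.0532 .13 .248
```

```text
t 17.5 pos [0.6288 0.2683 0.0732] psi 0.1785 w 0.0461 F [ 0.2 -0.6  4. ]
tx,ty,tz cm [-5.79 31.62 -5.69] rot deg [-0.   -0.05 -3.98]
```

Emit:
carry_out([
  {"gripper": 0,"tx": 0,"ty": 0,"tz": -0.5,"rx": 0,"ry": 0,"rz": 0},
  {"gripper": 0,"tx": 0,"ty": 0,"tz": -2,"rx": 0,"ry": 0,"rz": 0},
  {"gripper": 0,"tx": 0,"ty": 0,"tz": -4,"rx": 0,"ry": 0,"rz": 0},
  {"gripper": 0,"tx": -0.2,"ty": 1,"tz": -5.5,"rx": 0,"ry": 0,"rz": -1},
  {"gripper": 0,"tx": -0.7,"ty": 4,"tz": -6,"rx": 0,"ry": 0,"rz": -2},
])

```text
t: 18.0
tool_pos: [0.6297, 0.2299, 0.1359]
eef_rot: [0.994, 0.108, 0.002, -0.001]
contact_force: [0.7, -0.6, -1.2]
grip_width: 0.0455
```

Emit:
carry_out([
  {"gripper": 0,"tx": -0.5,"ty": 3.5,"tz": 0,"rx": 0,"ry": 0,"rz": -1},
  {"gripper": 0,"tx": -1,"ty": 7,"tz": 0,"rx": 0,"ry": 0,"rz": -2},
  {"gripper": 0,"tx": -1.6,"ty": 10.5,"tz": 0,"rx": 0,"ry": 0,"rz": -2},
  {"gripper": 0,"tx": -2.2,"ty": 14,"tz": 0,"rx": 0,"ry": 0,"rz": -2},
  {"gripper": 0,"tx": -2.8,"ty": 17.5,"tz": 0,"rx": 0,"ry": 0,"rz": -2},
])

```text
t: 18.5
tool_pos: [0.6384, 0.0493, 0.1334]
eef_rot: [0.992, 0.124, 0.0, 0.0]
contact_force: [0.1, -0.1, -1.8]
grip_width: 0.0458
```

```bash
python3 g.py .629 -.0532 .1335 .248
```

```text
t 18.5 pos [0.6384 0.0493 0.1334] psi 0.2485 w 0.0458 F [ 0.1 -0.1 -1.8]
tx,ty,tz cm [-3.43  9.71 -0.01] rot deg [ 0.01 -0.02  0.03]
```

Emit:
carry_out([
  {"gripper": 0,"tx": -1.2,"ty": 3.4,"tz": 0,"rx": 0,"ry": 0,"rz": 0},
  {"gripper": 0,"tx": -2.4,"ty": 6.6,"tz": 0,"rx": 0,"ry": 0,"rz": 0},
  {"gripper": 0,"tx": -3.1,"ty": 9,"tz": 0,"rx": 0,"ry": 0,"rz": 0},
  {"gripper": 0,"tx": -3.4,"ty": 9.7,"tz": 0,"rx": 0,"ry": 0,"rz": 0},
  {"gripper": 0,"tx": -3.4,"ty": 9.7,"tz": 0,"rx": 0,"ry": 0,"rz": 0},
])

```text
t: 19.0
tool_pos: [0.6293, -0.0527, 0.1331]
eef_rot: [0.992, 0.123, 0.0, -0.0]
contact_force: [0.3, 1.3, -0.8]
grip_width: 0.0459
```

Emit:
carry_out([
  {"gripper": 0,"tx": 0,"ty": 0,"tz": 0,"rx": 0,"ry": 0,"rz": 0},
  {"gripper": 0,"tx": 0,"ty": 0,"tz": 0,"rx": 0,"ry": 0,"rz": 0},
])

```text
t: 19.2
tool_pos: [0.6293, -0.0503, 0.1326]
eef_rot: [0.992, 0.125, -0.0, -0.0]
contact_force: [0.2, -0.0, -2.1]
grip_width: 0.0457
```

```bash
python3 g.py .629 -.0532 .0732 .248
```

```text
t 19.2 pos [ 0.6293 -0.0503  0.1326] psi 0.2498 w 0.0457 F [ 0.2 -0.  -2.1]
tx,ty,tz cm [-0.1   0.27  5.94] rot deg [-0.03 -0.    0.1 ]
```

Emit:
carry_out([
  {"gripper": 0,"tx": -0.1,"ty": 0.3,"tz": 2,"rx": 0,"ry": 0,"rz": 0},
  {"gripper": 0,"tx": -0.1,"ty": 0.3,"tz": 4,"rx": 0,"ry": 0,"rz": 0},
  {"gripper": 0,"tx": -0.1,"ty": 0.3,"tz": 5.2,"rx": 0,"ry": 0,"rz": 0},
  {"gripper": 0,"tx": -0.1,"ty": 0.3,"tz": 5.6,"rx": 0,"ry": 0,"rz": 0},
  {"gripper": 0,"tx": -0.1,"ty": 0.3,"tz": 5.8,"rx": 0,"ry": 0,"rz": 0},
])

```text
t: 19.7
tool_pos: [0.629, -0.0542, 0.0742]
eef_rot: [0.992, 0.124, -0.0, -0.0]
contact_force: [0.2, -0.7, -1.1]
grip_width: 0.0457
```

Emit:
carry_out([
  {"gripper": 0,"tx": 0,"ty": 0,"tz": 0,"rx": 0,"ry": 0,"rz": 0},
  {"gripper": 0,"tx": 0,"ty": 0,"tz": 0.1,"rx": 0,"ry": 0,"rz": 0},
  {"gripper": 0,"tx": 0,"ty": 0,"tz": 0.1,"rx": 0,"ry": 0,"rz": 0},
])

```text
t: 20.0
tool_pos: [0.6296, -0.055, 0.0744]
eef_rot: [0.992, 0.124, 0.001, 0.0]
contact_force: [-0.3, -0.4, -2.9]
grip_width: 0.0458
```

```bash
python3 g.py .629 -.0532 .0732 .248
```

```text
t 20.0 pos [ 0.6296 -0.055   0.0744] psi 0.2482 w 0.0458 F [-0.3 -0.4 -2.9]
tx,ty,tz cm [-0.02 -0.19  0.12] rot deg [ 0.03 -0.07  0.01]
```

Emit:
carry_out([
  {"gripper": 0,"tx": 0,"ty": -0.2,"tz": 0,"rx": 0,"ry": 0,"rz": 0},
  {"gripper": 0,"tx": 0,"ty": -0.2,"tz": 0,"rx": 0,"ry": 0,"rz": 0},
  {"gripper": 0,"tx": 0,"ty": -0.2,"tz": 0.1,"rx": 0,"ry": 0,"rz": 0},
  {"gripper": 0,"tx": 0,"ty": -0.2,"tz": 0.1,"rx": 0,"ry": 0,"rz": 0},
])

```text
t: 20.4
tool_pos: [0.6289, -0.053, 0.0731]
eef_rot: [0.992, 0.124, 0.0, 0.0]
contact_force: [-0.3, -0.0, 1.8]
grip_width: 0.046
```

Emit:
carry_out([
  {"gripper": 0,"tx": 0,"ty": 0,"tz": 0.1,"rx": 0,"ry": 0,"rz": 0},
  {"gripper": 0,"tx": 0,"ty": 0,"tz": 0.1,"rx": 0,"ry": 0,"rz": 0},
])

```text
t: 20.6
tool_pos: [0.629, -0.053, 0.0731]
eef_rot: [0.992, 0.124, 0.0, 0.0]
contact_force: [-4.6, -0.6, 8.3]
grip_width: 0.0457
```

Standing. Release and rise.

Emit:
carry_out([
  {"gripper": 80,"tx": 0,"ty": 0,"tz": -0.1,"rx": 0,"ry": 0,"rz": 0},
  {"gripper": 100,"tx": 0,"ty": 0,"tz": -0.1,"rx": 0,"ry": 0,"rz": 0},
  {"gripper": 100,"tx": 0,"ty": 0,"tz": -0.1,"rx": 0,"ry": 0,"rz": 0},
  {"gripper": 100,"tx": 0,"ty": 0,"tz": -0.1,"rx": 0,"ry": 0,"rz": 0},
  {"gripper": 100,"tx": 0,"ty": 0,"tz": -0.1,"rx": 0,"ry": 0,"rz": 0},
])

```text
t: 21.1
tool_pos: [0.6285, -0.0529, 0.0723]
eef_rot: [0.992, 0.124, -0.0, -0.0]
contact_force: [-0.2, 0.3, -0.7]
grip_width: 0.078
```

Emit:
carry_out([
  {"gripper": 100,"tx": 0,"ty": 0,"tz": -2,"rx": 0,"ry": 0,"rz": 0},
  {"gripper": 100,"tx": 0,"ty": 0,"tz": -5,"rx": 0,"ry": 0,"rz": 0},
  {"gripper": 100,"tx": 0,"ty": 0,"tz": -8,"rx": 0,"ry": 0,"rz": 0},
  {"gripper": 100,"tx": 0,"ty": 0,"tz": -11,"rx": 0,"ry": 0,"rz": 0},
  {"gripper": 100,"tx": 0,"ty": 0,"tz": -13,"rx": 0,"ry": 0,"rz": 0},
])

```text
t: 21.6
tool_pos: [0.6295, -0.0531, 0.2052]
eef_rot: [0.992, 0.124, 0.001, 0.0]
contact_force: [0.4, -0.1, 0.3]
grip_width: 0.0869
```

```bash
python3 g.py .4738 .0838 .2 .25;  python3 - <<'E'
from f2 import run
run([('round_tray',(.63,.268),0,[0],None)])
E
```

```text
t 21.6 pos [ 0.6295 -0.0531  0.2052] psi 0.2484 w 0.0869 F [ 0.4 -0.1  0.3]
tx,ty,tz cm [-11.72 -17.1    0.47] rot deg [ 0.07 -0.15 -0.09]
round_tray top [0.6296 0.2692 0.083 ] [0.964]
round_tray side [0.6294 0.2682 0.0707] [0.952]
round_tray both [0.6296 0.2687 0.1567] [0.963, 0.95]
```

Emit:
carry_out([
  {"gripper": 100,"tx": -2,"ty": -2.9,"tz": 0,"rx": 0,"ry": 0,"rz": 0},
  {"gripper": 100,"tx": -4.6,"ty": -6.8,"tz": 0,"rx": 0,"ry": 0,"rz": 0},
  {"gripper": 100,"tx": -7.4,"ty": -10.8,"tz": 0,"rx": 0,"ry": 0,"rz": 0},
  {"gripper": 100,"tx": -10,"ty": -14.6,"tz": 0,"rx": 0,"ry": 0,"rz": 0},
  {"gripper": 100,"tx": -11.7,"ty": -17.1,"tz": 0.3,"rx": 0,"ry": 0,"rz": 0},
])

```text
t: 22.3
tool_pos: [0.4697, 0.0856, 0.1971]
eef_rot: [0.992, 0.124, -0.002, -0.0]
contact_force: [0.2, -0.9, -0.1]
grip_width: 0.0868
```

Emit:
carry_out([
  {"gripper": 100,"tx": 0,"ty": 0,"tz": 0,"rx": 0,"ry": 0,"rz": 0},
  {"gripper": 100,"tx": 0,"ty": 0,"tz": 0,"rx": 0,"ry": 0,"rz": 0},
  {"gripper": 100,"tx": 0,"ty": 0,"tz": 0,"rx": 0,"ry": 0,"rz": 0},
])

```text
t: 22.6
tool_pos: [0.4734, 0.0835, 0.1988]
eef_rot: [0.992, 0.124, -0.0, 0.0]
contact_force: [0.1, -0.5, 0.2]
grip_width: 0.0871
```

```bash
python3 g.py .4738 .0838 .0805 .25
```

```text
t 22.6 pos [0.4734 0.0835 0.1988] psi 0.2478 w 0.0871 F [ 0.1 -0.5  0.2]
tx,ty,tz cm [ 0.05 -0.02 11.83] rot deg [ 0.    0.06 -0.12]
```

Emit:
carry_out([
  {"gripper": 100,"tx": 0.1,"ty": 0,"tz": 3,"rx": 0,"ry": 0,"rz": 0},
  {"gripper": 100,"tx": 0.1,"ty": 0,"tz": 6,"rx": 0,"ry": 0,"rz": 0},
  {"gripper": 100,"tx": 0.1,"ty": 0,"tz": 9,"rx": 0,"ry": 0,"rz": 0},
  {"gripper": 100,"tx": 0.1,"ty": 0,"tz": 11.2,"rx": 0,"ry": 0,"rz": 0},
  {"gripper": 100,"tx": 0.1,"ty": 0,"tz": 11.8,"rx": 0,"ry": 0,"rz": 0},
])

```text
t: 23.1
tool_pos: [0.4724, 0.0833, 0.0783]
eef_rot: [0.992, 0.123, -0.003, -0.0]
contact_force: [-0.9, -0.6, -0.1]
grip_width: 0.0865
```

Emit:
carry_out([
  {"gripper": 70,"tx": 0,"ty": 0,"tz": 0,"rx": 0,"ry": 0,"rz": 0},
  {"gripper": 60,"tx": 0,"ty": 0,"tz": 0,"rx": 0,"ry": 0,"rz": 0},
  {"gripper": 50,"tx": 0,"ty": 0,"tz": 0,"rx": 0,"ry": 0,"rz": 0},
  {"gripper": 40,"tx": 0,"ty": 0,"tz": 0,"rx": 0,"ry": 0,"rz": 0},
  {"gripper": 0,"tx": 0,"ty": 0,"tz": 0,"rx": 0,"ry": 0,"rz": 0},
])

```text
t: 23.6
tool_pos: [0.4748, 0.0843, 0.0824]
eef_rot: [0.992, 0.124, 0.001, 0.0]
contact_force: [-0.2, -0.9, 1.5]
grip_width: 0.0548
```

Emit:
carry_out([
  {"gripper": 0,"tx": 0,"ty": 0,"tz": 0,"rx": 0,"ry": 0,"rz": 0},
  {"gripper": 0,"tx": 0,"ty": 0,"tz": 0,"rx": 0,"ry": 0,"rz": 0},
  {"gripper": 0,"tx": 0,"ty": 0,"tz": 0,"rx": 0,"ry": 0,"rz": 0},
  {"gripper": 0,"tx": 0,"ty": 0,"tz": 0,"rx": 0,"ry": 0,"rz": 0},
])

```text
t: 24.0
tool_pos: [0.4748, 0.0842, 0.0822]
eef_rot: [0.992, 0.124, 0.001, 0.0]
contact_force: [-0.0, -1.5, 6.0]
grip_width: 0.0518
```

```bash
python3 g.py .6296 .2687 .14 .25
```

```text
t 24.0 pos [0.4748 0.0842 0.0822] psi 0.2484 w 0.0518 F [-0.  -1.5  6. ]
tx,ty,tz cm [ 19.55 -14.07  -5.76] rot deg [ 0.03 -0.07 -0.09]
```

Emit:
carry_out([
  {"gripper": 0,"tx": 0,"ty": 0,"tz": -0.5,"rx": 0,"ry": 0,"rz": 0},
  {"gripper": 0,"tx": 0,"ty": 0,"tz": -2,"rx": 0,"ry": 0,"rz": 0},
  {"gripper": 0,"tx": 0,"ty": 0,"tz": -4,"rx": 0,"ry": 0,"rz": 0},
  {"gripper": 0,"tx": 1,"ty": -0.7,"tz": -5.5,"rx": 0,"ry": 0,"rz": 0},
  {"gripper": 0,"tx": 3.6,"ty": -2.6,"tz": -6,"rx": 0,"ry": 0,"rz": 0},
])

```text
t: 24.5
tool_pos: [0.5022, 0.1177, 0.1425]
eef_rot: [0.992, 0.123, -0.0, 0.0]
contact_force: [0.5, -0.1, -1.1]
grip_width: 0.0515
```

Emit:
carry_out([
  {"gripper": 0,"tx": 3.2,"ty": -2.3,"tz": 0,"rx": 0,"ry": 0,"rz": 0},
  {"gripper": 0,"tx": 6.4,"ty": -4.6,"tz": 0,"rx": 0,"ry": 0,"rz": 0},
  {"gripper": 0,"tx": 9.6,"ty": -6.9,"tz": 0,"rx": 0,"ry": 0,"rz": 0},
  {"gripper": 0,"tx": 12.8,"ty": -9.2,"tz": 0,"rx": 0,"ry": 0,"rz": 0},
  {"gripper": 0,"tx": 15,"ty": -10.8,"tz": 0,"rx": 0,"ry": 0,"rz": 0},
])

```text
t: 25.0
tool_pos: [0.6215, 0.2619, 0.1401]
eef_rot: [0.992, 0.124, -0.001, -0.0]
contact_force: [-0.2, -0.2, -2.3]
grip_width: 0.0515
```

Emit:
carry_out([
  {"gripper": 0,"tx": 1,"ty": -0.7,"tz": 0,"rx": 0,"ry": 0,"rz": 0},
  {"gripper": 0,"tx": 1,"ty": -0.7,"tz": 0,"rx": 0,"ry": 0,"rz": 0},
  {"gripper": 0,"tx": 1,"ty": -0.7,"tz": 0,"rx": 0,"ry": 0,"rz": 0},
  {"gripper": 0,"tx": 1,"ty": -0.7,"tz": 0,"rx": 0,"ry": 0,"rz": 0},
  {"gripper": 0,"tx": 1,"ty": -0.7,"tz": 0,"rx": 0,"ry": 0,"rz": 0},
])

```text
t: 25.5
tool_pos: [0.6289, 0.2684, 0.1415]
eef_rot: [0.992, 0.124, -0.0, 0.0]
contact_force: [0.3, 0.2, -2.0]
grip_width: 0.0515
```

```bash
python3 g.py .630 .2687 .0822 .25
```

```text
t 25.5 pos [0.6289 0.2684 0.1415] psi 0.2477 w 0.0515 F [ 0.3  0.2 -2. ]
tx,ty,tz cm [ 0.12 -0.    5.93] rot deg [ 0.01  0.04 -0.13]
```

Emit:
carry_out([
  {"gripper": 0,"tx": 0.1,"ty": 0,"tz": 2,"rx": 0,"ry": 0,"rz": 0},
  {"gripper": 0,"tx": 0.1,"ty": 0,"tz": 4,"rx": 0,"ry": 0,"rz": 0},
  {"gripper": 0,"tx": 0.1,"ty": 0,"tz": 5.2,"rx": 0,"ry": 0,"rz": 0},
  {"gripper": 0,"tx": 0.1,"ty": 0,"tz": 5.6,"rx": 0,"ry": 0,"rz": 0},
  {"gripper": 0,"tx": 0.1,"ty": 0,"tz": 5.8,"rx": 0,"ry": 0,"rz": 0},
])

```text
t: 26.0
tool_pos: [0.6303, 0.2692, 0.0834]
eef_rot: [0.992, 0.124, -0.0, 0.0]
contact_force: [-0.1, 0.1, -2.5]
grip_width: 0.0518
```

Emit:
carry_out([
  {"gripper": 0,"tx": 0,"ty": 0,"tz": 0,"rx": 0,"ry": 0,"rz": 0},
  {"gripper": 0,"tx": 0,"ty": 0,"tz": 0.1,"rx": 0,"ry": 0,"rz": 0},
  {"gripper": 0,"tx": 0,"ty": 0,"tz": 0.1,"rx": 0,"ry": 0,"rz": 0},
])

```text
t: 26.3
tool_pos: [0.6309, 0.2696, 0.0834]
eef_rot: [0.992, 0.124, 0.001, -0.0]
contact_force: [0.0, 0.7, -2.6]
grip_width: 0.0517
```

Emit:
carry_out([
  {"gripper": 0,"tx": 0,"ty": 0,"tz": 0.1,"rx": 0,"ry": 0,"rz": 0},
  {"gripper": 0,"tx": 0,"ty": 0,"tz": 0.1,"rx": 0,"ry": 0,"rz": 0},
])

```text
t: 26.5
tool_pos: [0.6309, 0.2696, 0.0823]
eef_rot: [0.992, 0.124, 0.001, -0.0]
contact_force: [-0.3, -0.2, 0.0]
grip_width: 0.0516
```

Emit:
carry_out([
  {"gripper": 0,"tx": 0,"ty": 0,"tz": 0.1,"rx": 0,"ry": 0,"rz": 0},
  {"gripper": 0,"tx": 0,"ty": 0,"tz": 0.1,"rx": 0,"ry": 0,"rz": 0},
])

```text
t: 26.7
tool_pos: [0.6314, 0.2697, 0.0823]
eef_rot: [0.992, 0.124, 0.001, -0.0]
contact_force: [-0.8, -0.9, 4.9]
grip_width: 0.0515
```

Emit:
carry_out([
  {"gripper": 80,"tx": 0,"ty": 0,"tz": -0.1,"rx": 0,"ry": 0,"rz": 0},
  {"gripper": 100,"tx": 0,"ty": 0,"tz": -0.1,"rx": 0,"ry": 0,"rz": 0},
  {"gripper": 100,"tx": 0,"ty": 0,"tz": -0.1,"rx": 0,"ry": 0,"rz": 0},
  {"gripper": 100,"tx": 0,"ty": 0,"tz": -0.1,"rx": 0,"ry": 0,"rz": 0},
  {"gripper": 100,"tx": 0,"ty": 0,"tz": -0.1,"rx": 0,"ry": 0,"rz": 0},
])

```text
t: 27.2
tool_pos: [0.6303, 0.2694, 0.0813]
eef_rot: [0.992, 0.124, -0.0, 0.0]
contact_force: [0.1, 0.1, 0.3]
grip_width: 0.0824
```

Emit:
carry_out([
  {"gripper": 100,"tx": 0,"ty": 0,"tz": -2,"rx": 0,"ry": 0,"rz": 0},
  {"gripper": 100,"tx": 0,"ty": 0,"tz": -5,"rx": 0,"ry": 0,"rz": 0},
  {"gripper": 100,"tx": 0,"ty": 0,"tz": -8,"rx": 0,"ry": 0,"rz": 0},
  {"gripper": 100,"tx": 0,"ty": 0,"tz": -11,"rx": 0,"ry": 0,"rz": 0},
  {"gripper": 100,"tx": 0,"ty": 0,"tz": -13,"rx": 0,"ry": 0,"rz": 0},
])

```text
t: 27.7
tool_pos: [0.6312, 0.2697, 0.2144]
eef_rot: [0.992, 0.124, 0.002, -0.0]
contact_force: [0.6, -0.1, 0.1]
grip_width: 0.0872
```

Emit:
carry_out([
  {"gripper": 100,"tx": -3.5,"ty": 2,"tz": -1,"rx": 0,"ry": 0,"rz": 0},
  {"gripper": 100,"tx": -7,"ty": 4,"tz": -1,"rx": 0,"ry": 0,"rz": 0},
  {"gripper": 100,"tx": -10.5,"ty": 6,"tz": -1,"rx": 0,"ry": 0,"rz": 0},
  {"gripper": 100,"tx": -14,"ty": 8,"tz": -1,"rx": 0,"ry": 0,"rz": 0},
  {"gripper": 100,"tx": -16,"ty": 9,"tz": -1,"rx": 0,"ry": 0,"rz": 0},
])

```text
t: 28.2
tool_pos: [0.4955, 0.1413, 0.2213]
eef_rot: [0.992, 0.124, -0.0, 0.0]
contact_force: [0.2, 0.5, -0.3]
grip_width: 0.087
```

```bash
python3 - <<'E'
from f2 import run
from bench import env
import cv2
for n in('top','side'):
    c=env.camera(n)
    cv2.imwrite(f'pics/{n}_c.png',cv2.resize(c['frame'][:,:,::-1],(768,576)))
run([('spray_can',(.63,.269),.004,[0],None),('round_tray',(.63,.269),0,[0],'spray_can'),('jerrycan',(.628,-.053),.004,[.25],None),('oblong_tray',(.628,-.053),0,[.25],'jerrycan'),('paint_tin',(.474,-.166),.004,[0],None)])
print(env.get_state()['t'])
E
```

```text
spray_can top none
spray_can side [0.6304 0.2688 0.0359] [0.953]
round_tray top none
round_tray side [0.6299 0.2666 0.1644] [0.959]
jerrycan top [ 0.6256 -0.0511  0.155 ] [0.932]
jerrycan side [ 0.6276 -0.0536  0.1993] [0.913]
jerrycan both [ 0.6266 -0.0512  0.1452] [0.929, 0.906]
oblong_tray top none
oblong_tray side [ 0.6281 -0.0547  0.2402] [0.949]
paint_tin side none
paint_tin top [ 0.4726 -0.1635  0.148 ] [0.954]
29.0
```

View pics/side_c.png

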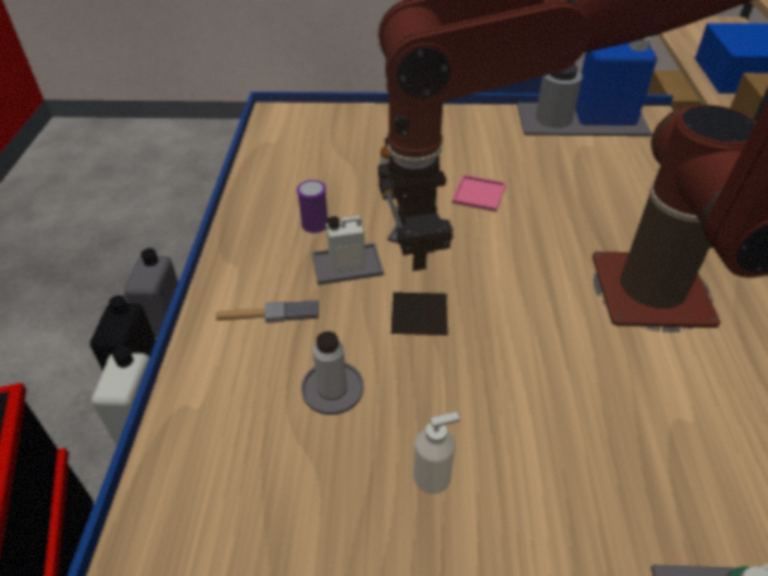

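View pics/top_c.png

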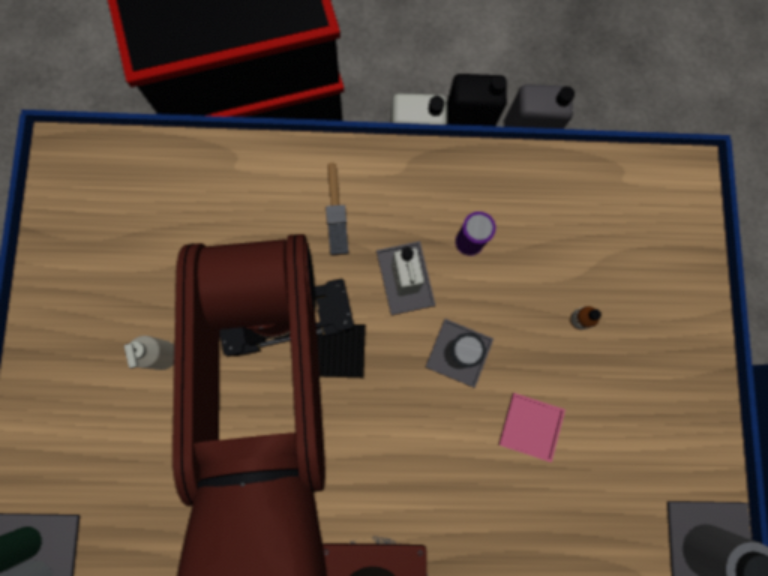

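```bash
python3 - <<'E'
from bench import env
import cv2,numpy as np
from h import *
out=[]
c=env.camera('top');f=c['frame'][150:220,240:300,::-1]
a=cv2.resize(f,None,fx=6.5,fy=6.5,interpolation=2)
b=a.copy()
th=.248;R=np.array([[np.cos(th),-np.sin(th),0],[np.sin(th),np.cos(th),0],[0,0,1]])
for m in([[x,y,.104] for x,y in((-.036,-.023),(.036,-.023),(.036,.023),(-.036,.023))],[[x,y,.008] for x,y in((-.07,-.047),(.07,-.047),(.07,.047),(-.07,.047))]):
    q=(proj(c,np.array(m)@R.T+[.628,-.0532,.004])-[240,150]+.5)*6.5
    cv2.polylines(b,[q.astype(int)],True,(0,255,0),1)
cv2.imwrite('pics/jc.png',np.hstack([a,b]))
E
```

```text
(no output)
```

View pics/jc.png

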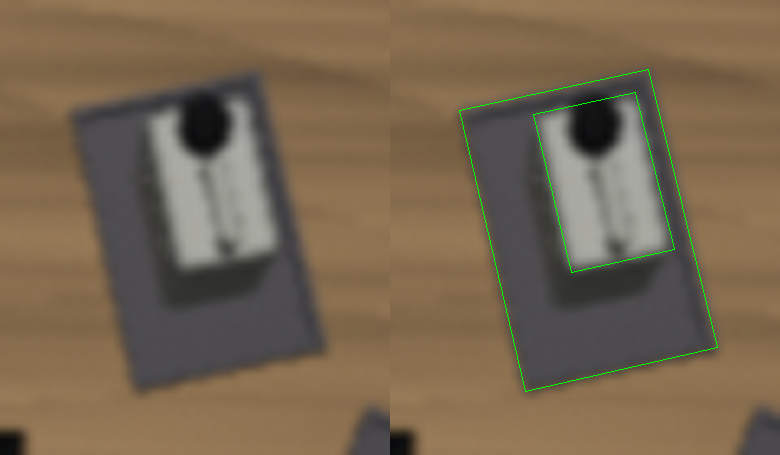

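Emit:
carry_out([
  {"gripper": 100,"tx": -1,"ty": 4,"tz": -1,"rx": 0,"ry": 0,"rz": 0},
  {"gripper": 100,"tx": -2,"ty": 8,"tz": -2,"rx": 0,"ry": 0,"rz": 0},
  {"gripper": 100,"tx": -2.5,"ty": 12,"tz": -3,"rx": 0,"ry": 0,"rz": 0},
  {"gripper": 100,"tx": -3,"ty": 15,"tz": -4,"rx": 0,"ry": 0,"rz": 0},
  {"gripper": 100,"tx": -3,"ty": 16,"tz": -4,"rx": 0,"ry": 0,"rz": 0},
])

```text
t: 29.55
tool_pos: [0.5086, -0.0225, 0.2633]
eef_rot: [0.992, 0.122, 0.001, 0.001]
contact_force: [0.8, -0.1, -0.5]
grip_width: 0.0872
```

```bash
python3 - <<'E'
from f2 import run
from bench import env
import cv2
run([('spray_can',(.63,.269),.004,[0],None),('round_tray',(.63,.269),0,[0],'spray_can')])
c=env.camera('top');cv2.imwrite('pics/top_d.png',cv2.resize(c['frame'][:,:,::-1],(768,576)))
for nm in('pump_bottle','amber_bottle','brush'):
    from h import *
    for n in('top','side'):
        c=env.camera(n);print(nm,n,[(round(r['score'],2),ray(c,r['pixel'],0)[:2].round(3)) for r in env.pinpoint(nm,c)])
E
```

```text
spray_can top [0.6285 0.2687 0.189 ] [0.955]
spray_can side [0.6298 0.2681 0.1766] [0.96]
spray_can both [0.6294 0.2687 0.0752] [0.947, 0.958]
round_tray top [0.6292 0.268  0.0513] [0.934]
round_tray side [0.6304 0.2651 0.207 ] [0.917]
round_tray both [0.6291 0.2674 0.0928] [0.927, 0.901]
pump_bottle top [(0.72, array([0.461, 0.426]))]
pump_bottle side [(0.71, array([0.463, 0.434]))]
amber_bottle top [(0.59, array([ 0.548, -0.427]))]
amber_bottle side [(0.67, array([ 0.55, -0.42])), (0.57, array([0.627, 0.275]))]
brush top [(0.66, array([0.768, 0.104])), (0.56, array([0.467, 0.44 ])), (0.5, array([ 0.542, -0.42 ]))]
brush side [(0.56, array([0.769, 0.095])), (0.24, array([0.452, 0.431]))]
```

View pics/top_d.png

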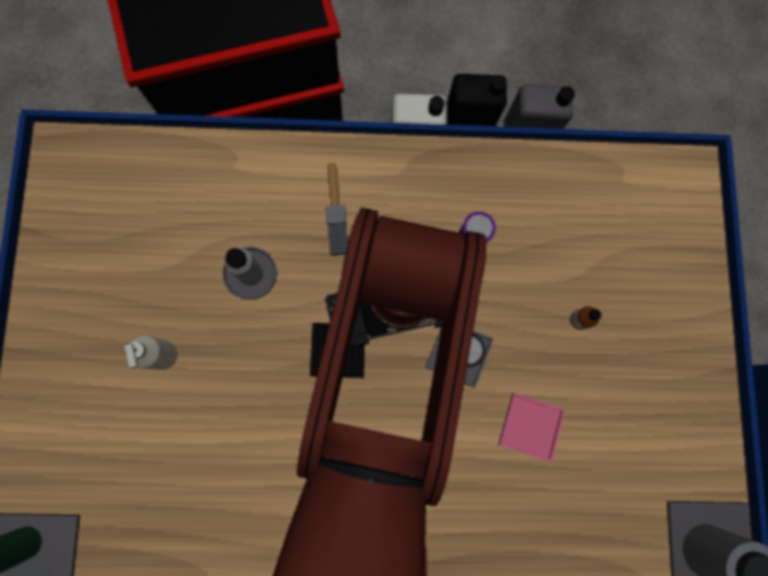

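The can stands central in the round tray (top ~250,272). The bystanders are in the same pixels as at the start, and the gripper is clear of everything.

```bash
python3 -c "
from bench import env
print(env.get_state()['t'],env.sign_off())"
```

```text
the job is handed in; nothing more can be done
30.6 None
```

The job is done and handed in at about 30.6 s. I parked the spray can on the mat, moved the paint tin to the square tray and the jerrycan to the oblong tray, then put the spray can in the round tray. Each was lowered until the force reading showed contact, then released.

- **Spray can and paint tin:** the last fits to the camera images put each within about 2 mm of its tray's centre.
- **Jerrycan:** the fit put it within about 3 mm of the tray centre but turned 3–6° from the tray's length. An enlarged overlay at the commanded angle showed it lined up with the tray. I took the fit's angle as less reliable and left the jerrycan where it was.
- **Missed detections:** the networks missed a few things in some final views. The paint tin's last fit came from the top camera only, and the oblong tray's from the side camera only.
- **Bystanders:** the pump bottle, amber bottle and brush look unmoved. One early side-camera reading of the pump bottle was a wrong detection; later readings agreed with the top camera.
- **Forces:** the wrist readings I saw stayed under 10 N, and the gripper touched nothing at hand-in.

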